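# Set a cordless drill's clutch and direction for small screws

## Task

Get the cordless drill that lies on the bench ready for driving small screws: with a fingertip, roll its clutch collar round click by click until the yellow paint mark stands at the white pointer, and press the orange direction button beside the trigger fully in. Touch the drill with the fingers only, do not pick it up, tip it or push it about, and leave everything else where it is.

Things in the scene. Friction and masses are not known exactly. Their poses are not given: they have to be found in the camera images.
- drill: Grey and charcoal cordless drill, 1.5 kg, loose, lying on its side, 74 mm high. Origin on the bench under the drill's axis, at the handle; x along the chuck, z up, handle and battery towards -y (to y -200 mm). Axis 37 mm above the bench. Motor housing x -60 to 38 mm, radius 33 mm, with a pad up to 74 mm high; nose 38 to 57 mm, radius 30 to 26; then collar, chuck (radius 21) and bit to x 156.
- collar_centre (a point): Centre of the black clutch collar, on the drill's axis, at (70, 0, 37) mm in the drill's frame. The collar is 24 mm wide, 26 mm in radius and turns about the drill's x axis. Its 15 round grip ribs (19 mm long, 5 mm thick, centred 2.5 mm towards the chuck) stand out to 30.4 mm radius, one per click: 24 degrees, 12.7 mm of rim. In a click one rib stands straight up.
- paint_mark (a point): Crest of the one yellow-painted rib of the collar, which turns with it (the bar behind it is yellow too; the other ribs are dark with white bars). At the start it is on the side of the collar away from the handle, 38 to 105 degrees from the top.
- clutch_collar (a joint): Collar angle about the drill's x axis, rad. 0: yellow rib straight up at the pointer. Grows as the collar's top moves towards the handle side (drill's -y). Clicks every 0.419 rad (24 degrees), held by a spring detent: about 2 N along the rim lifts it out, past half a click it snaps on. Starts at -1.84 to -0.67, maybe left between two clicks; once moved it drops into one. Stops at -2.6 and 2.6.
- pointer (a point): Tip of the white triangle on the drill's nose, just behind the collar, straight above the axis, 64 mm above the bench. Mind the desk lamp over it: its shade (200 mm across, from 240 mm up) hangs round world x 0.635, y -0.21, and its arm runs 320 to 430 mm up from there to x 0.45, y 0.17, then down to its foot at x 0.51, y 0.09.
- button_top (a point): Middle of the upper face of the orange direction button, 15 mm (along the drill) x 12 mm with a white arrow, at (4, -46) mm in the drill's frame, beside the trigger. It stands 6 mm out of its dark guide block, 63 mm above the bench, and goes straight down. The handle behind it is 56 mm high.
- direction_button (a joint): How far the direction button is pressed in, m: 0 out (reverse), 0.0055 fully in, almost flush (forward). About 4 N of friction moves it and holds it wherever it is left; it does not spring back.
- screw_tin: Closed tin of screws, 74 x 109 x 31 mm, loose bystander. Origin under its middle.
- tape_measure: Yellow tape measure, 37 x 95 x 64 mm, loose bystander. Origin under its middle.
- pliers: Red-handled pliers, 59 x 168 x 12 mm, loose bystander. Origin under their middle.
- offcut_b: Small pine offcut, 34 x 90 x 18 mm, loose bystander. Origin under its middle.

How it is judged:
At the end, for the whole second after the job is handed in: The collar rests in the click where the yellow rib stands at the pointer (within 0.1 rad), the direction button is in by more than 4.5 of its 5.5 mm, and the drill lies still on its side on the bench (value of joint clutch_collar between -0.1 and 0.1 rad and velocity of joint clutch_collar between -0.1 and 0.1 rad/s and value of joint direction_button above 0.0045 m and linear speed of drill below 0.02 m/s and height (world z) of collar_centre below 0.043 m and angle between drill's own z axis and vertical below 0.08 rad); the robot touches nothing.
It fails at once if the drill is lifted or tipped: its collar rises more than 12 mm or it tilts more than 0.15 rad (height (world z) of collar_centre above 0.049 m or angle between drill's own z axis and vertical above 0.15 rad).
It fails at once if the drill is pushed about: its collar centre moves more than 40 mm (distance of collar_centre from where it was at the start of the episode above 0.04 m).
It fails at once if another loose thing on the bench is moved more than 25 mm (distance of any of screw_tin, tape_measure, offcut_b, pliers from where it was at the start of the episode above 0.025 m).
It fails at once if the drill is pressed with the arm or the gripper's body instead of the fingers (over 3 N) (contact force between the arm and drill above 3 N).
It also fails if it takes over 45 s, if anything falls off the work surface, if the arm or the gripper's body presses on something with over 40 N, if the wrist force passes 120 N, or if a joint passes its speed limit or range.

## Robot

A 6-joint arm with a two-finger parallel gripper is mounted at the origin on a cart in front of the work surface, level with it; the furniture and walls round the work are solid. World frame = base frame: x ahead of the robot, y to its left, z up, the work surface at z = 0. Lengths are in m, angles in rad, forces in N, time in s.
With the tool pointing down it reaches from about 0.35 to 0.85 m from the base axis. Payload 8.1 kg.
Tool frame: the origin (TCP) lies at the very end of the fingers, on their centre line; the grasp point (between the pads) lies 19 mm behind it; x points along the fingers, y is the direction in which the jaws open and shut, and the axes are right-handed (so a half turn about x gives the same grasp; the last joint's range is limited). The gripper opens to 93 mm and grips with 3 to 60 N. Pads are 15 mm wide; open, the fingers measure 128 mm over their backs; the gripper's body (75 mm by 188 mm) begins 65 mm behind the grasp point.
Start: joints at [-1.194, 0.13, 1.488, -0, 1.523, -0.085], TCP at [0.267, -0.537, 0.219] pointing down, gripper open.
Joint ranges: [-2.96, 2.96], [-0.89, 2.26], [0.02, 2.5], [-1.34, 4.48], [0, 2.73], [-2.66, 2.66]. Speed limits (rad/s): [2.39, 2.39, 2.79, 3.14, 3.14, 3.14].

## Interface

Orientations are given as a rotation vector (axis times angle).
In Python, from plant import * gives the robot as it stands. The module is installed in compiled form; this text tells all that it offers.
- The arm moves only by the tool apply_moves, never from a script. Its argument "series" is a list of rows, each an object with "jaw": the gripper's target within -1 to 1 (shut at 1, half-way at 0, fully open at -1); "linear": the shift along the tool's x, y, z normalised to -1 to 1, where 1 is 0.6 m, a list of three; "roll": the turn about the tool's x normalised to -1 to 1, where 1 is 30 degrees. A call has 1 to 20 rows; each row is the pose to reach, as a shift and turn from the pose measured when the call began, along the tool's axes at that moment; what a row does not reach only later rows make up. A row lasts 1/8 s, in which the tool goes at most 62.5 mm and 10.7 degrees, less where a joint would pass 70% of its speed; a pose out of reach is approached as far as the arm can. A call with a number of a shift or a turn outside -1 to 1 is refused whole. A call with a gripper value outside its range is refused whole. The fingers move at their own pace and stop on an object; "force" is the grip in N (left out, the last holds). Time passes only in rows, so rows that repeat a pose let the fingers close. It gives the time, the measured TCP pose, the force and the opening at its end, in the units of the state.
- read_state(): the state, without advancing time (a new reading comes with each control period).
- read_camera(name): name is "scene" or "top"; returns a dict with "pixels" (400x640x3 uint8, blue, green, red), "intrinsics" (3x3 intrinsics, pixels), "D" ([k1, k2, p1, p2, k3] as OpenCV has them; the pictures are not rectified), "rvec" (rotation vector, rad) and "tvec" (3), from world to camera coordinates, as OpenCV has them. Camera axes: x right, y down, z forward; pixel columns grow to the right and rows downward; lengths in m; the calibration is good to about 2 mm. A picture is of the moment at which its call begins. There is no depth.
- close_job(): hands the job in, once; it reports no verdict.
The state is a dict: "t": time; "q": joint angles; "dq": joint speeds; "joint_torque": joint torques, N m; "tool_pos": TCP position; "orientation": TCP orientation; "force": force on the tool from outside, world axes, zero at the start; "wrist_torque": the same for the moment, N m; "opening": finger opening in m.
Only numpy, scipy, OpenCV 4.12 (cv2) and the standard library are available. Lean on these libraries where they do the work, as an engineer would, in place of code of your own. Each camera call takes 0.05 s, during which the arm holds its last target. There are 200 camera calls.

## Working session

There is one attempt and no reset: what is moved stays moved. The work goes in short steps, Python scripts to look and compute and a tool call to move; the robot and the scene stay as the last step left them, time stands still between calls to the robot, and variables do not carry over. Pictures are saved under pics/ and viewed, about 8 in all and at most 12, crops included, and the job is handed in when it is done.

Besides the shell and the picture viewer there is one more tool, called after "Call:" as name([rows], argument=value, ...), one row to a line, values as JSON. apply_moves: Moves the arm, as the interface text tells. Its arguments: {"type":"object","properties":{"series":{"type":"array"},"force":{"type":"number"}},"required":["series"]}

```bash
mkdir -p pics; cat > h.py <<'E'
from plant import *
import numpy as np, cv2
def shot(name,fn=None,crop=None,scale=1):
    c=read_camera(name); im=c["pixels"]
    np.savez(f"{name}.npz",**{k:np.array(c[k],float) for k in("intrinsics","D","rvec","tvec")})
    if fn:
        cv2.imwrite(f"pics/raw_{fn}.png",im)
        if crop: x0,y0,x1,y1=crop; im=im[y0:y1,x0:x1]
        cv2.imwrite(f"pics/{fn}.png",cv2.resize(im,None,fx=scale,fy=scale,interpolation=cv2.INTER_CUBIC))
def cam(name):
    c=np.load(f"{name}.npz"); return c["intrinsics"],c["D"],c["rvec"],c["tvec"].reshape(3)
def px2w(name,uv,z):
    K,D,r,t=cam(name); R=cv2.Rodrigues(r)[0]
    n=cv2.undistortPoints(np.array(uv,float).reshape(-1,1,2),K,D).reshape(-1,2)
    o=-R.T@t; d=np.c_[n,np.ones(len(n))]@R
    return o+d*((z-o[2])/d[:,2])[:,None]
def w2px(name,P):
    K,D,r,t=cam(name); return cv2.projectPoints(np.array(P,float).reshape(-1,1,3),r,t,K,D)[0].reshape(-1,2)
E
python3 - <<'E'
from h import *
shot("top","top0"); shot("scene","scene0")
for n in("top","scene"):
    K,D,r,t=cam(n);R=cv2.Rodrigues(r)[0];print(n,-R.T@t,R[2],K[0,0])
s=read_state();print(s["t"],s["tool_pos"],s["orientation"],s["opening"],cv2.Rodrigues(np.array(s["orientation"]))[0])
E
```

```text
top [ 0.42754774 -0.25087029  1.00168831] [ 0.11992521 -0.02118625 -0.99255684] 447.29576062493123
scene [-0.3985862  -0.70020221  0.61618867] [ 0.80441027  0.36724691 -0.46696234] 460.31999756152277
0.1 [ 0.26715713 -0.5366706   0.21769469] [ 1.96501724  0.46367622 -1.96550716] 0.09296245882557636 [[-6.15440177e-04  4.45546287e-01 -8.95258693e-01]
 [ 1.55752611e-03 -8.95257350e-01 -4.45546689e-01]
 [-9.99998598e-01 -1.66859612e-03 -1.42972633e-04]]
```

View pics/top0.png

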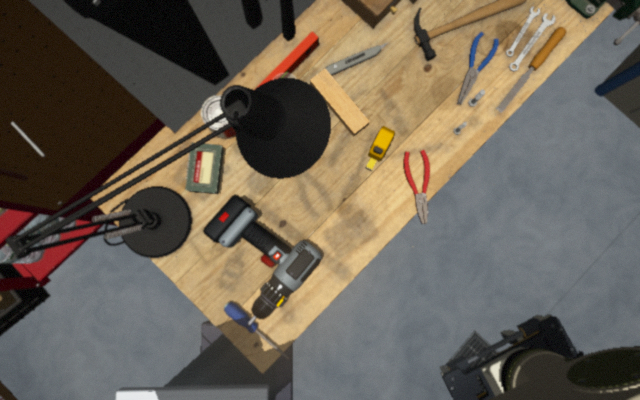

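View pics/scene0.png

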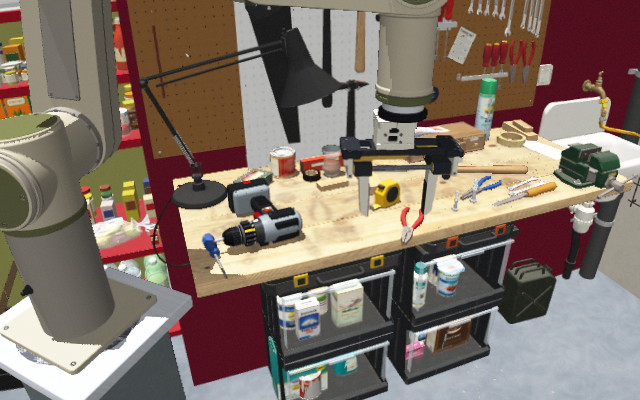

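The top view shows the drill with its body at about (295,268), collar at about (270,298), chuck pointing down-left, button at about (277,257) and battery at (230,222). In the scene view the collar is at about (245,233). Next I'll enlarge both.

```bash
python3 - <<'E'
import cv2
im=cv2.imread("pics/raw_top0.png");a=im[185:335,195:345]
cv2.imwrite("pics/c1.png",cv2.resize(a,None,fx=4,fy=4,interpolation=cv2.INTER_CUBIC))
im=cv2.imread("pics/raw_scene0.png");a=im[190:260,200:310]
cv2.imwrite("pics/c2.png",cv2.resize(a,None,fx=7,fy=7,interpolation=cv2.INTER_CUBIC))
from h import *
print(px2w("top",[[264,310],[310,250],[277,257]],0.037))
print(w2px("top",[[.635,-.21,.24],[.51,.09,0],[.45,.17,.4]]))
E
```

```text
[[ 0.31551267 -0.15501787  0.037     ]
 [ 0.43986394 -0.25238384  0.037     ]
 [ 0.42561943 -0.18185213  0.037     ]]
[[285.14863846 136.09204167]
 [155.43107655 219.89008026]
 [-15.19516081 242.07286661]]
```

View pics/c1.png

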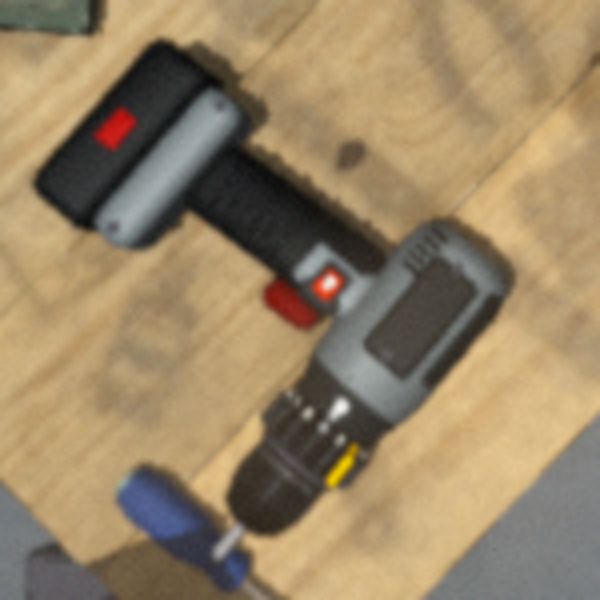

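View pics/c2.png

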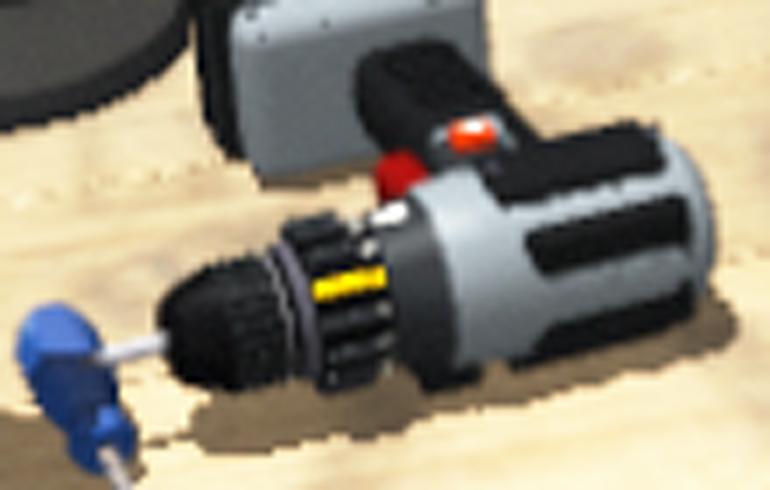

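Crop 1 shows the button at about (327,284), pointer triangle at about (340,407), yellow rib at about (345,465) and bit end at about (217,555). Crop 2 shows the button at (472,133), pointer at (388,215), yellow rib at (350,283) and bit end at (98,357). I'll fit the drill pose and collar angle to these points from both views.

```bash
cat > fit.py <<'E'
from h import *
from scipy.optimize import least_squares
def T(p,P):
    c,s=np.cos(p[2]),np.sin(p[2]); P=np.array(P,float)/1000
    return np.c_[p[0]+c*P[:,0]-s*P[:,1],p[1]+s*P[:,0]+c*P[:,1],P[:,2]]
def rib(a): return [72.5,-30.4*np.sin(a),37+30.4*np.cos(a)]
E
python3 - <<'E'
from fit import *
t=(np.array([[327,284],[340,407],[217,555],[345,465]])+.5)/4-.5+[195,185]
s=(np.array([[472,133],[388,215],[98,357],[350,283]])+.5)/7-.5+[200,190]
def res(p):
    P=T(p,[[4,-46,63],[52,0,65],[156,0,37],rib(p[3])])
    return np.r_[w2px("top",P)-t,w2px("scene",P)-s].ravel()
r=least_squares(res,[.42,-.23,2.5,-1.],loss="soft_l1");p=r.x
print(p,np.degrees(p[2:]));print(res(p).reshape(-1,2).round(1))
np.save("p.npy",p)
print(T(p,[[4,-46,63],[70,0,37],[72.5,0,67.4],[0,0,0]]))
E
```

```text
[ 0.405208   -0.22061865  2.45265061 -0.80201014] [140.52652857 -45.95179602]
[[ 0.1 -1.4]
 [-0.9  0.3]
 [-1.1  1.9]
 [-0.1  0.3]
 [ 1.3 -0.8]
 [ 0.8  0.2]
 [-0.3  1.5]
 [ 1.1 -0.3]]
[[ 0.43136348 -0.18256749  0.063     ]
 [ 0.35117367 -0.17611819  0.037     ]
 [ 0.34924387 -0.17452889  0.0674    ]
 [ 0.405208   -0.22061865  0.        ]]
```

The fit is consistent: residuals are about 1 px, yaw is 140.5° and the collar is at about -0.80 rad, so two clicks short at -0.838. I'll turn the open gripper so the jaws lie along drill y. The inner corner of one finger then works as a gear tooth on the collar.

```bash
cat >> fit.py <<'E'
def delta(x,y,z):
    "normalised tool shift and roll to put TCP at drill-frame (mm), tool y = drill y"
    p=np.load("p.npy"); s=read_state(); R=cv2.Rodrigues(np.array(s["orientation"]))[0]
    d=R.T@(T(p,[[x,y,z]])[0]-np.array(s["tool_pos"]))
    a=np.degrees(np.arctan2(R[1,1],R[0,1])); w=np.degrees(p[2])+90
    roll=-((w-a+180)%360-180)
    c,sn=np.cos(p[2]),np.sin(p[2]); g=np.array(s["tool_pos"])-[p[0],p[1],0]
    print("t",s["t"],"drill-frame TCP mm",(1000*np.array([c*g[0]+sn*g[1],-sn*g[0]+c*g[1],g[2]])).round(1),"F",np.round(s["force"],1),"open",round(s["opening"],4))
    print("norm shift",(d/.6).round(4),"roll norm",(roll/30).round(3),"q",np.round(s["q"],2))
E
python3 -c "
from fit import *
delta(72.5,28,140)"
```

```text
t 0.1 drill-frame TCP mm [-94.4 331.7 217.7] F [ 0.1  0.4 -0.5] open 0.093
norm shift [ 0.1303 -0.4601 -0.3488] roll norm 2.198 q [-1.19  0.13  1.49  0.    1.52 -0.09]
```

Call:
apply_moves([
  {"jaw":-1,"linear":[0.02,-0.08,-0.06],"roll":0.3},
  {"jaw":-1,"linear":[0.04,-0.16,-0.12],"roll":0.6},
  {"jaw":-1,"linear":[0.06,-0.24,-0.18],"roll":0.9},
  {"jaw":-1,"linear":[0.08,-0.32,-0.24],"roll":1.0},
  {"jaw":-1,"linear":[0.1,-0.4,-0.3],"roll":1.0},
  {"jaw":-1,"linear":[0.11,-0.44,-0.33],"roll":1.0},
  {"jaw":-1,"linear":[0.13,-0.46,-0.349],"roll":1.0},
  {"jaw":-1,"linear":[0.13,-0.46,-0.349],"roll":1.0},
])

```text
t: 1.1
tool_pos: [0.3311, -0.1948, 0.1391]
orientation: [-2.187, 0.062, 2.192]
force: [-0.2, -0.1, 0.5]
opening: 0.0931
```

Call:
apply_moves([
  {"jaw":-1,"linear":[0,0,0],"roll":0.33},
  {"jaw":-1,"linear":[0,0,0],"roll":0.66},
  {"jaw":-1,"linear":[0,0,0],"roll":1.0},
  {"jaw":-1,"linear":[0,0,0],"roll":1.0},
])

```text
t: 1.6
tool_pos: [0.331, -0.1957, 0.1395]
orientation: [-1.887, 0.565, 1.892]
force: [-0.3, -0.3, 0.8]
opening: 0.093
```

```bash
python3 -c "
from fit import *
delta(72.5,28,140)
shot('scene','s1',(150,100,350,260),4)"
```

```text
t 1.6 drill-frame TCP mm [ 73.1  27.9 139.5] F [-0.3 -0.3  0.8] open 0.093
norm shift [-0.0008  0.0002 -0.001 ] roll norm 0.202 q [-0.67 -0.44  2.15  0.    1.44  1.49]
```

View pics/s1.png

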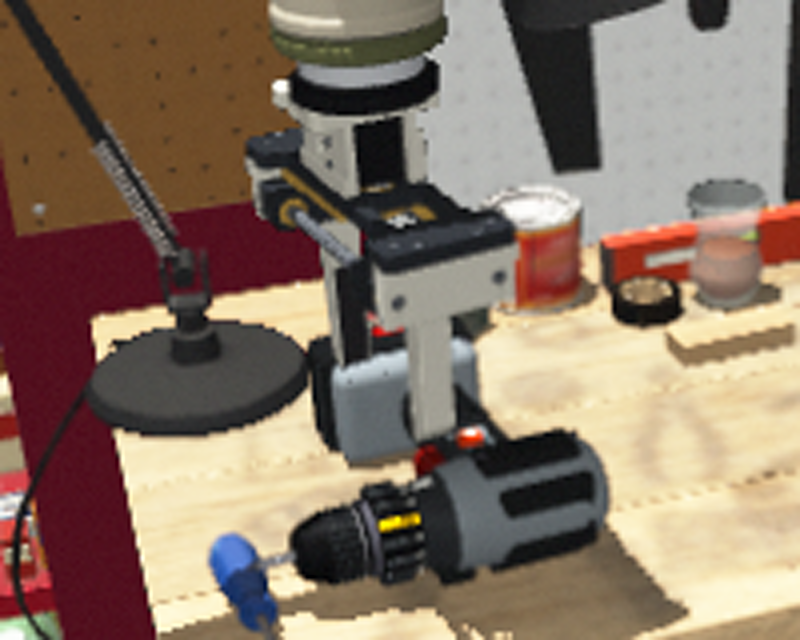

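The gripper is aligned over the collar. The fingers are straight posts, and the handle-side finger is above the collar's far side. Next I'll correct the roll and come down to just above the collar.

Call:
apply_moves([
  {"jaw":-1,"linear":[0.04,0,-0.001],"roll":0.2},
  {"jaw":-1,"linear":[0.08,0,-0.001],"roll":0.2},
  {"jaw":-1,"linear":[0.11,0,-0.001],"roll":0.2},
  {"jaw":-1,"linear":[0.12,0,-0.001],"roll":0.2},
  {"jaw":-1,"linear":[0.12,0,-0.001],"roll":0.2},
])

```text
t: 2.28
tool_pos: [0.3312, -0.1958, 0.0675]
orientation: [-1.822, 0.647, 1.829]
force: [0.4, 0.2, 0.7]
opening: 0.093
```

```bash
python3 -c "
from fit import *
delta(72.5,27.5,62)
shot('scene','s2',(210,190,290,250),8)"
```

```text
t 2.275 drill-frame TCP mm [72.9 27.9 67.5] F [0.4 0.2 0.7] open 0.093
norm shift [ 0.0092 -0.0006 -0.0006] roll norm 0.011 q [-0.67 -0.36  2.22  0.    1.28  1.59]
```

View pics/s2.png

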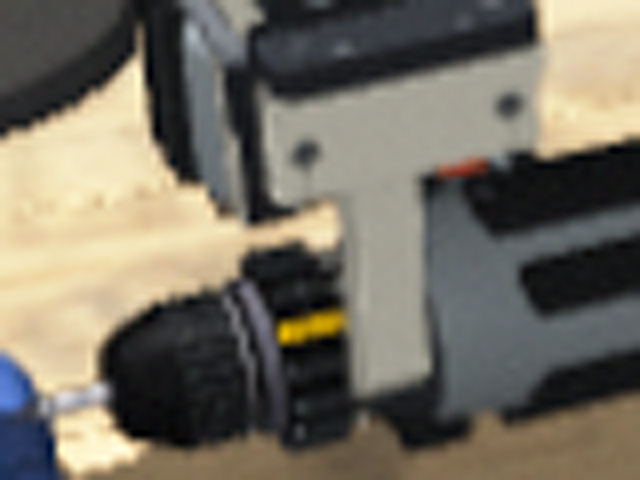

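Call:
apply_moves([
  {"jaw":-1,"linear":[0.006,-0.001,-0.0006],"roll":0},
  {"jaw":-1,"linear":[0.0125,-0.0015,-0.0006],"roll":0},
  {"jaw":-1,"linear":[0.0155,-0.0025,-0.0006],"roll":0},
  {"jaw":-1,"linear":[0.0185,-0.0035,-0.0006],"roll":0},
  {"jaw":-1,"linear":[0.0185,-0.0035,-0.0006],"roll":0},
])

```text
t: 2.95
tool_pos: [0.3335, -0.1944, 0.0571]
orientation: [-1.824, 0.647, 1.828]
force: [1.5, 1.7, 2.9]
opening: 0.0932
```

```bash
python3 -c "
from fit import *
delta(72.5,23,50.2)"
```

```text
t 2.95 drill-frame TCP mm [72.  25.3 57.1] F [1.5 1.7 2.9] open 0.0932
norm shift [ 0.0114 -0.0039  0.0007] roll norm 0.011 q [-0.66 -0.34  2.23  0.    1.26  1.59]
```

Contact is as expected: about 2.5 N up and 2 N outward. I'll finish the stroke, draw out sideways and lift.

Call:
apply_moves([
  {"jaw":-1,"linear":[0.003,-0.001,0.0005],"roll":0},
  {"jaw":-1,"linear":[0.006,-0.002,0.0005],"roll":0},
  {"jaw":-1,"linear":[0.009,-0.003,0.0005],"roll":0},
  {"jaw":-1,"linear":[0.0118,-0.004,0.0005],"roll":0},
  {"jaw":-1,"linear":[0.0118,-0.004,0.0005],"roll":0},
])

```text
t: 3.58
tool_pos: [0.3343, -0.1923, 0.0496]
orientation: [-1.823, 0.648, 1.828]
force: [-0.4, -0.6, 0.6]
opening: 0.0935
```

Call:
apply_moves([
  {"jaw":-1,"linear":[0,-0.008,0],"roll":0},
  {"jaw":-1,"linear":[0,-0.016,0],"roll":0},
  {"jaw":-1,"linear":[-0.015,-0.018,0],"roll":0},
  {"jaw":-1,"linear":[-0.03,-0.018,0],"roll":0},
  {"jaw":-1,"linear":[-0.03,-0.018,0],"roll":0},
])

```text
t: 4.2
tool_pos: [0.3421, -0.1846, 0.069]
orientation: [-1.825, 0.648, 1.826]
force: [0.3, -0.4, -0.1]
opening: 0.0928
```

```bash
python3 -c "
from fit import *
delta(72.5,27,67.5)
shot('scene','s3',(210,190,290,250),8)"
```

```text
t 4.2 drill-frame TCP mm [71.6 12.3 69. ] F [ 0.3 -0.4 -0.1] open 0.0928
norm shift [0.0024 0.0245 0.0016] roll norm 0.011 q [-0.63 -0.35  2.21  0.    1.28  1.63]
```

View pics/s3.png

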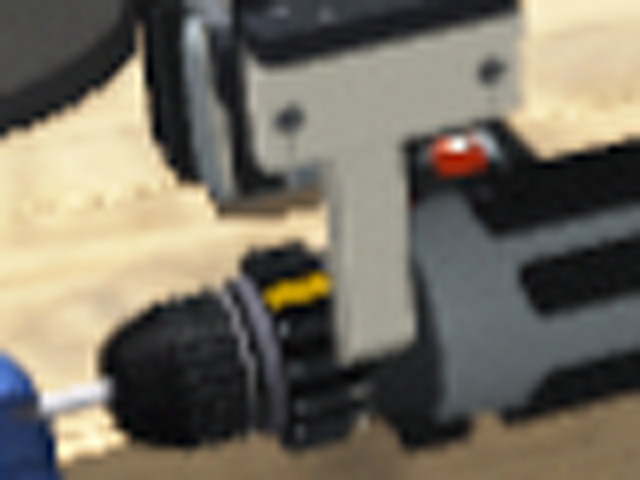

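The yellow rib moved up one click, from crop (312,325) to (297,292). The drill hasn't moved. I'll repeat the stroke.

Call:
apply_moves([
  {"jaw":-1,"linear":[0,0.012,0.0016],"roll":0},
  {"jaw":-1,"linear":[0.0024,0.0255,0.0016],"roll":0},
  {"jaw":-1,"linear":[0.0024,0.0255,0.0016],"roll":0},
  {"jaw":-1,"linear":[0.009,0.025,0.0016],"roll":0},
  {"jaw":-1,"linear":[0.0149,0.0245,0.0016],"roll":0},
  {"jaw":-1,"linear":[0.018,0.0235,0.0016],"roll":0},
  {"jaw":-1,"linear":[0.021,0.0225,0.0016],"roll":0},
  {"jaw":-1,"linear":[0.021,0.0225,0.0016],"roll":0},
])

```text
t: 5.25
tool_pos: [0.3325, -0.194, 0.0556]
orientation: [-1.825, 0.648, 1.827]
force: [0.6, 0.2, 0.3]
opening: 0.0927
```

```bash
python3 -c "
from fit import *
delta(72.5,23,50.2)
p=np.load('p.npy')
for a in(-.838,-.419,0):print(a,(w2px('scene',T(p,[rib(a)]))-[210,190])*8)"
```

```text
t 5.25 drill-frame TCP mm [73.  25.7 55.6] F [0.6 0.2 0.3] open 0.0927
norm shift [ 0.0091 -0.0044 -0.0009] roll norm 0.011 q [-0.66 -0.34  2.23  0.    1.25  1.59]
-0.838 [[326.479386   321.62518961]]
-0.419 [[312.65956947 282.19898855]]
0 [[298.05819041 254.00134657]]
```

Call:
apply_moves([
  {"jaw":-1,"linear":[0.003,-0.0015,-0.0009],"roll":0},
  {"jaw":-1,"linear":[0.006,-0.0027,-0.0009],"roll":0},
  {"jaw":-1,"linear":[0.009,-0.004,-0.0009],"roll":0},
  {"jaw":-1,"linear":[0.0095,-0.0046,-0.0009],"roll":0},
  {"jaw":-1,"linear":[0.0095,-0.0046,-0.0009],"roll":0},
])

```text
t: 5.88
tool_pos: [0.3346, -0.1922, 0.0499]
orientation: [-1.825, 0.648, 1.828]
force: [0.7, 0.2, -0.3]
opening: 0.0934
```

Call:
apply_moves([
  {"jaw":-1,"linear":[0,-0.008,0],"roll":0},
  {"jaw":-1,"linear":[0,-0.016,0],"roll":0},
  {"jaw":-1,"linear":[-0.03,-0.018,0],"roll":0},
  {"jaw":-1,"linear":[-0.06,-0.018,0],"roll":0},
  {"jaw":-1,"linear":[-0.11,-0.018,0],"roll":0},
  {"jaw":-1,"linear":[-0.11,-0.018,0],"roll":0},
])

```text
t: 6.62
tool_pos: [0.3433, -0.1848, 0.1183]
orientation: [-1.83, 0.649, 1.824]
force: [1.1, 0.0, -0.5]
opening: 0.0929
```

```bash
python3 -c "
from fit import *
delta(4,0.5,80)
shot('scene','s4',(210,190,290,250),8)"
```

```text
t 6.625 drill-frame TCP mm [ 70.6  11.7 118.3] F [ 1.1  0.  -0.5] open 0.0929
norm shift [ 0.0642 -0.018  -0.1109] roll norm 0.012 q [-0.63 -0.41  2.16  0.    1.39  1.63]
```

View pics/s4.png

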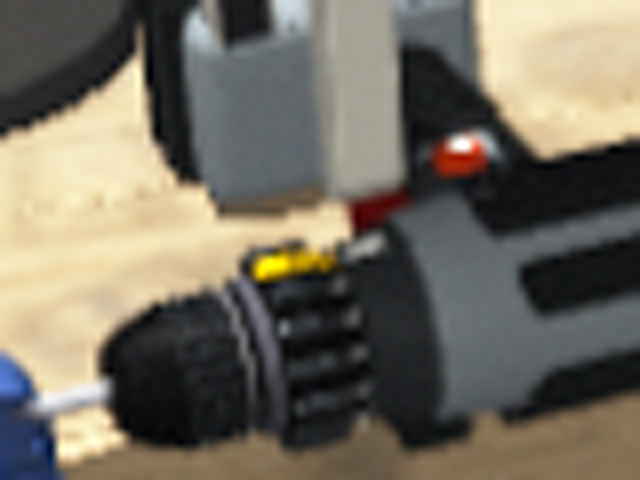

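The yellow rib is now at crop (295,263), in line with the pointer at (370,243), and the pixel steps match two clicks. Next is the button: the handle-side finger goes over it with TCP at drill x 4, y 9.

Call:
apply_moves([
  {"jaw":-1,"linear":[0,0,-0.06],"roll":0},
  {"jaw":-1,"linear":[0.02,-0.0045,-0.111],"roll":0},
  {"jaw":-1,"linear":[0.06,-0.0045,-0.111],"roll":0},
  {"jaw":-1,"linear":[0.075,-0.0045,-0.111],"roll":0},
  {"jaw":-1,"linear":[0.075,-0.0045,-0.111],"roll":0},
])

```text
t: 7.3
tool_pos: [0.3947, -0.2232, 0.0704]
orientation: [-1.824, 0.647, 1.828]
force: [-0.1, 0.1, 0.0]
opening: 0.0929
```

```bash
python3 -c "
from fit import *
delta(4,9,57.3)"
```

```text
t 7.3 drill-frame TCP mm [ 6.5  8.7 70.4] F [-0.1  0.1  0. ] open 0.0929
norm shift [ 0.0218  0.0006 -0.0041] roll norm 0.012 q [-0.63 -0.14  2.04  0.    1.25  1.62]
```

Call:
apply_moves([
  {"jaw":-1,"linear":[0.008,0.0006,-0.004],"roll":0},
  {"jaw":-1,"linear":[0.013,0.0006,-0.004],"roll":0},
  {"jaw":-1,"linear":[0.016,0.0006,-0.004],"roll":0},
  {"jaw":-1,"linear":[0.019,0.0006,-0.004],"roll":0},
  {"jaw":-1,"linear":[0.0215,0.0006,-0.004],"roll":0},
  {"jaw":-1,"linear":[0.0215,0.0006,-0.004],"roll":0},
])

```text
t: 8.05
tool_pos: [0.3966, -0.2252, 0.0577]
orientation: [-1.825, 0.647, 1.828]
force: [-0.4, -1.0, 3.4]
opening: 0.0926
```

Call:
apply_moves([
  {"jaw":-1,"linear":[0.001,0,0],"roll":0},
  {"jaw":-1,"linear":[0.002,0,0],"roll":0},
  {"jaw":-1,"linear":[0.002,0,0],"roll":0},
])

```text
t: 8.43
tool_pos: [0.3969, -0.2254, 0.0575]
orientation: [-1.826, 0.647, 1.827]
force: [-3.9, 2.3, 13.8]
opening: 0.0927
```

That is the end stop: the tip stops at z 57.5 mm with 13.8 N. I'll lift off, move clear and check from both cameras.

Call:
apply_moves([
  {"jaw":-1,"linear":[-0.02,0,0],"roll":0},
  {"jaw":-1,"linear":[-0.1,0,0],"roll":0},
  {"jaw":-1,"linear":[-0.15,0.08,0],"roll":0},
  {"jaw":-1,"linear":[-0.15,0.18,0],"roll":0},
  {"jaw":-1,"linear":[-0.15,0.28,-0.05],"roll":0},
  {"jaw":-1,"linear":[-0.15,0.35,-0.15],"roll":0},
  {"jaw":-1,"linear":[-0.15,0.35,-0.25],"roll":0},
  {"jaw":-1,"linear":[-0.15,0.35,-0.35],"roll":0},
  {"jaw":-1,"linear":[-0.15,0.35,-0.35],"roll":0},
])

```text
t: 9.55
tool_pos: [0.4288, -0.5216, 0.1433]
orientation: [-1.821, 0.644, 1.83]
force: [-0.5, 1.0, 0.3]
opening: 0.093
```

```bash
python3 - <<'E'
from fit import *
shot("top","t5");shot("scene","s5")
a=cv2.imread("pics/raw_t5.png")[235:335,235:335];b=cv2.imread("pics/raw_s5.png")[190:260,210:310]
f=lambda i,s:cv2.resize(i,(400,s),interpolation=cv2.INTER_CUBIC)
cv2.imwrite("pics/c5.png",np.hstack([f(a,400),cv2.copyMakeBorder(f(b,280),0,120,0,0,cv2.BORDER_CONSTANT)]))
p=np.load("p.npy")
for q in(-.419,0,.419):print(q,(w2px("top",T(p,[rib(q)]))-[235,235])*4,(w2px("scene",T(p,[rib(q)]))-[210,190])*4+[400,0])
s=read_state();print(s["t"],s["tool_pos"],s["force"])
E
```

```text
-0.419 [[167.85512927 254.01797176]] [[556.32978473 141.09949428]]
0 [[148.82908108 239.0155037 ]] [[549.0290952  127.00067329]]
0.419 [[130.67757822 223.15647907]] [[542.65398595 120.92313193]]
9.65 [ 0.42754764 -0.52067022  0.14566929] [0.14726841 0.43227451 1.07225889]
```

View pics/c5.png

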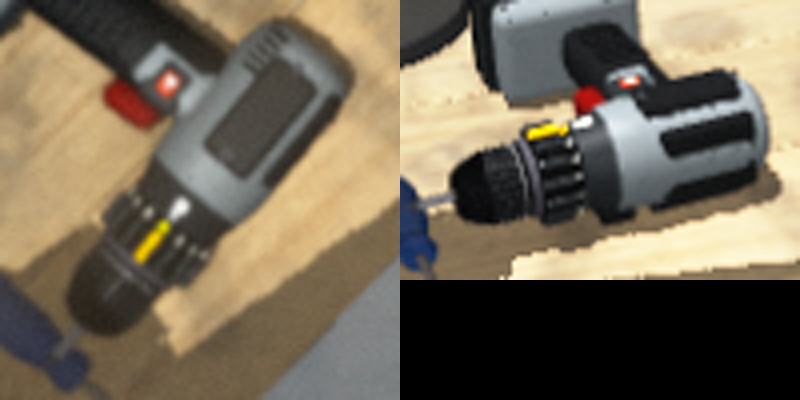

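In the top view the yellow rib is at (152,241), against a predicted (149,239) for angle 0. It is in line with the pointer at (179,208). The button looks flush in its guide at (628,82), and the drill lies where it was.

```bash
python3 -c "
from plant import *
print(close_job())"
```

```text
the job is handed in; nothing more can be done
None
```

The drill is set for small screws, and I handed the job in at about 9.7 s of the 45 s allowed; no verdict was reported.

- **Collar:** I found the drill from both cameras and turned the collar two clicks (from about -0.84 rad) with the inner corner of one fingertip. In the final top view the yellow rib is in line with the pointer, within about 1 image pixel of where angle 0 should appear.
- **Button:** I pressed the orange direction button until it stopped, with the fingertip at 57.5 mm height and 13.8 N. In the last pictures it looks flush.
- **Drill and surroundings:** The drill showed no visible movement, and the arm was well clear at the end. I did not measure the positions of the other things on the bench afterwards, but the arm went nowhere near the four listed bystanders.
- **Disagreement:** In the scene camera the rib appeared about 1 pixel lower than predicted throughout. The steps between clicks still matched, and the top view agreed with angle 0.

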